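Bring the wide jar to the front of the spice carousel and hold it there

ROBOT

A 7-joint arm with a two-finger parallel gripper is mounted at the origin on a cart in front of the work surface, level with it; the furniture and walls round the work are solid. World frame = base frame: x ahead of the robot, y to its left, z up, the work surface at z = 0. Lengths are in m, angles in rad, forces in N, time in s.
With the tool pointing down it reaches from about 0.4 to 0.85 m from the base axis. Payload 10.4 kg.
Tool frame: the origin (TCP) lies on the centre line of the jaws, within the pads' length; the fingertips stand 11 mm ahead of it and the grasp point (between the pads) lies 8 mm behind it (tip_reach is the distance from the TCP to the fingertips, in m); z points along the fingers, y is the line along which they close (so a half turn about z gives the same grasp; the last joint's range is limited). The gripper opens to 85 mm and grips with 20 to 120 N. Pads are 22 mm wide; open, the fingers measure 114 mm over their backs; the gripper's body (76 mm by 85 mm) begins 54 mm behind the grasp point. The pads swing forward as they close: fully open they stand 13 mm farther back than shut.
Start: joints at [-1.2, 0.332, -0.065, 1.46, 0.022, 1.35, -0.088], TCP at [0.24, 0.577, 0.242] pointing down, gripper open.
Joint ranges: [-2.6, 2.6], [-0.5, 2.12], [-1.47, 1.34], [0.16, 2.42], [-1.27, 4.41], [0.06, 2.06], [-2.6, 2.6]. Speed limits (rad/s): [2.22, 2.22, 2.79, 2.79, 3.14, 3.14, 3.14].

INTERFACE

Orientations are given as a unit quaternion [x, y, z, w].
In Python, from workcell import get_obs, camera, hand_in, tip_reach gives the robot as it stands. The module is installed in compiled form; this text tells all that it offers.
- The arm moves only by the tool move_arm, never from a script. Its argument "plan" is a list of rows, each an object with "delta_pos": the shift along the tool's x, y, z in shares of 1 m (1.0 is 1 m), a list of three; "turn": the turn, a rotation vector about the tool's x, y, z in shares of pi rad (1.0 is pi rad), a list of three; "fingers": the closure, from 0 (fully open) to 1 (shut). A call has 1 to 12 rows; each row is the pose to reach, as a shift and turn from the pose commanded when the call began, along the tool's axes at that moment; what a row does not reach only later rows make up. A row lasts 1/8 s, in which the tool goes at most 62.5 mm and 10.7 degrees, less where a joint would pass 70% of its speed; a pose out of reach is approached as far as the arm can. Shift and turn numbers lie between -1 and 1, and a call with a number outside is refused. A call with a gripper value outside its range is refused whole. The fingers move at their own pace and stop on an object; "force" is the grip in N (left out, the last holds). Time passes only in rows, so rows that repeat a pose let the fingers close. It gives the time, the measured TCP pose, the force, the opening and the grip force at its end, in the units of the state.
- get_obs(): the state, without advancing time (a new reading comes with each control period).
- camera(name): name is "scene" or "top" or "wrist"; returns a dict with "color" (384x512x3 uint8, red, green, blue), "range_z" (384x512 float32, m along the optical axis (not along the pixel's ray), 0 where there is no reading), "fx", "fy", "cx", "cy" (pixels), "R" (3x3) and "t" (3): a world point X has camera coordinates R X + t; the wrist camera has in their place "tool_from_camera" (4x4, takes a point from camera to tool coordinates, whose origin is the TCP and whose axes are the flange's). Camera axes: x right, y down, z forward; pixel columns grow to the right and rows downward; lengths in m; the calibration is good to about 2 mm. A picture is of the moment at which its call begins: read the wrist's pose just before it.
- hand_in(): hands the job in; it is judged then, once.
The state is a dict: "clock": time; "joint_pos": joint angles; "joint_velocities": joint speeds; "tau": joint torques, N m; "position": TCP position; "ee_rot": TCP orientation; "ft_force": force on the tool from outside, world axes, zero at the start; "torque": the same for the moment, N m; "grip_width": opening from 0.0 (shut) to 1.0 (fully open); "grasp_force": force on a finger pad.
Only numpy, scipy, OpenCV 4.12 (cv2) and the standard library are available. Lean on these libraries where they do the work, as an engineer would, in place of code of your own. Each camera call takes 0.05 s, during which the arm holds its last target. There are 200 camera calls.

TASK

The spice carousel on the worktop is parked by a bolt. Press the spring pedal at its side right down to its stop, so that the bolt drops, and let it come up again; then turn the tray by the bar handle on top of its post until the one wide, squat jar stands at the front, in line with the pointer on the base. Finish with the handle still gripped, holding the tray still there, with all jars upright in their places and the things round the carousel left where they are.

Things in the scene. Friction and masses are not known exactly. Their poses are not given: they have to be found in the camera images.
- carousel_base: fixed foot of the spice carousel: dark wooden disc, 196 mm diameter, 26 mm high. Origin on the worktop, on the tray's axis of rotation; z up; its front is its own -x direction (roughly towards the robot, up to 0.3 rad off), where the pointer sticks out; its +y direction points to the pedal
- front_mark (a point): on the flat wooden pointer that sticks out of the base at the front (its tip is 149 mm from the axis): this point is 115 mm from the axis along the base's -x, 8 mm above the worktop (the pointer is 8 mm high and 22 mm wide)
- turntable (a joint): angle of the round wooden tray (242 mm diameter; floor 35, rail 91 mm above the worktop) about the base's z, rad, + counterclockwise, 0 as parked. Bolt down, it turns both ways over a full turn, light friction and drag, no spring. Six places 60 degrees apart between 60 mm tall ribs, a wire rail round them; centres 80 mm from the axis, one at the front when parked
- bar_handle (a point): dark wooden bar on top of the tray's centre post, centred on the axis, turns with the tray: 74 mm along its own x, 16 mm along its own y (grip it across this, from above), 32 mm high; origin at its centre, 178 mm above the worktop; when parked its x is the base's x. Jar tops below it reach 141 mm. The rules call this bar turntable_c0
- pedal (a joint): pedal angle, rad: 0 up, 0.28 fully down at its stop; spring-loaded, springs up when let go (about 3.5 N at the pad centre to start, 8 N at the stop). Pressed past about 0.22 it has pushed the parking bolt down clear of the tray; the bolt stays down by itself
- pedal_pad (a point): centre of the top of the pedal's steel pad (56 mm along the base's x, 62 mm along its y, 8 mm thick, black rubber ribs), 175 mm from the axis along the base's +y, 50 mm above the worktop when up; goes down about 20 mm to the stop. The hinge lies along the base's x, 100 mm from the axis, 20 mm up
- wide_jar: the wide squat jar to be brought to the front: the only one of its shape, 60 x 64 mm and 87 mm tall with a broad lid, loose, 0.27 to 0.53 kg, standing in one of the five places that are not at the front; origin at the centre of its underside, z up
- jar_0: one of five alike slim screw-cap spice jars, 45 mm diameter, 106 mm tall, loose, standing on the tray; origin at the centre of its underside, z up
- jar_1: one of five alike slim screw-cap spice jars, 45 mm diameter, 106 mm tall, loose, standing on the tray; origin at the centre of its underside, z up
- jar_2: one of five alike slim screw-cap spice jars, 45 mm diameter, 106 mm tall, loose, standing on the tray; origin at the centre of its underside, z up
- jar_3: one of five alike slim screw-cap spice jars, 45 mm diameter, 106 mm tall, loose, standing on the tray; origin at the centre of its underside, z up
- jar_4: one of five alike slim screw-cap spice jars, 45 mm diameter, 106 mm tall, loose, standing on the tray; origin at the centre of its underside, z up
- egg_timer: bystander: round kitchen timer, 59 mm diameter, 52 mm tall, loose on the worktop; origin at the centre of its underside
- tin: bystander: short food tin, 75 mm diameter, 58 mm tall, loose; origin at the centre of its underside
- tumbler: bystander: drinking glass 77 mm diameter, 89 mm tall, loose; origin at the centre of its underside
There are look-alikes about, which are no part of the job. Leave any blue or pink look-alike of the jar_3 alone.

How it is judged:
By the outcome, as a careful person would: the job done as asked, in the order asked, and still so for the second after the job is handed in, while the arm keeps its last pose, push and grip.
It also fails if it takes over 64 s, if anything falls off the work surface, if the arm or the gripper's body presses on something with over 40 N, if the wrist force passes 120 N, or if a joint passes its speed limit or range.

## Working session

There is one attempt and no reset: what is moved stays moved. The work goes in short steps, Python scripts to look and compute and a tool call to move; the robot and the scene stay as the last step left them, time stands still between calls to the robot, and variables do not carry over. Pictures are saved under pics/ and viewed, at most 10 in all, crops included, and the job is handed in when it is done.

Besides the shell and the picture viewer there is one more tool, called after "Call:" as name(argument=value, ...), one argument or row to a line, values as JSON. move_arm: Moves the arm, as the interface text tells. Its arguments: {"type":"object","properties":{"plan":{"type":"array","items":{"type":"object","properties":{"delta_pos":{"type":"array","items":{"type":"number"}},"turn":{"type":"array","items":{"type":"number"}},"fingers":{"type":"number"}}}},"force":{"type":"number"}},"required":["plan"]}

```bash
mkdir -p pics; cat > h.py <<'E'
import numpy as np, cv2
from workcell import get_obs, camera
def pts(c):
    z=c["range_z"]; v,u=np.mgrid[:z.shape[0],:z.shape[1]]
    P=np.stack([(u-c["cx"])/c["fx"]*z,(v-c["cy"])/c["fy"]*z,z],-1)
    return (P-c["t"])@c["R"]
E
python3 - <<'E'
from h import *
o=get_obs(); print({k:np.round(v,3) for k,v in o.items()})
for n in("scene","top"):
    c=camera(n); np.savez(n,**c); cv2.imwrite(f"pics/{n}0.png",c["color"][...,::-1])
    print(n,c["R"].round(3),c["t"],c["fx"])
E
```

```text
{'clock': np.float64(0.0), 'joint_pos': array([-1.2  ,  0.333, -0.065,  1.461,  0.022,  1.35 , -0.088]), 'joint_velocities': array([ 0.002, -0.001,  0.002,  0.001, -0.001,  0.001,  0.001]), 'tau': array([-1.0000e-03, -6.2544e+01,  4.8000e-02, -3.9161e+01,  1.6000e-02,
        1.0000e-02, -0.0000e+00]), 'position': array([0.24 , 0.577, 0.242]), 'ee_rot': array([ 0.196,  0.981, -0.001, -0.   ]), 'ft_force': array([0.531, 0.419, 0.855]), 'torque': array([-0.016,  0.034, -0.027]), 'grasp_force': np.float64(0.0), 'grip_width': np.float64(1.004)}
scene [[-0.993 -0.118  0.011]
 [-0.1    0.782 -0.615]
 [ 0.064 -0.612 -0.788]] [0.50671719 0.21245389 1.16443397] 446.4012799745447
top [[ 0.017 -1.    -0.003]
 [-0.986 -0.016 -0.163]
 [ 0.163  0.006 -0.987]] [-0.07315479  0.55422798  1.07702616] 369.96995992488746
```

View pics/scene0.png

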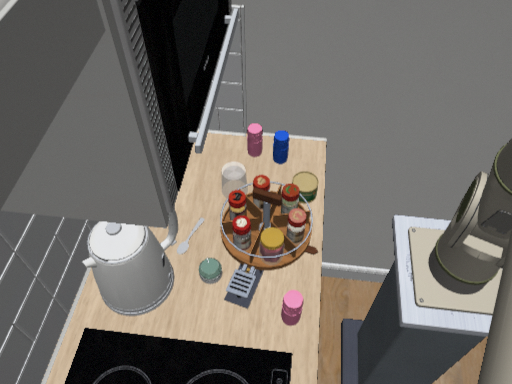

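View pics/top0.png

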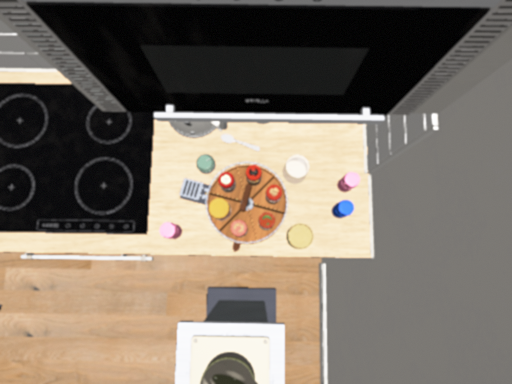

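The scene view shows the tray at about (267,225), the yellow-lidded wide jar at (272,242), the pedal at (243,283) and the pointer at (311,249). In the top view they are: tray (247,203), wide jar (219,208), pedal (195,190), pointer (237,246). Next I'll turn these into positions.

```bash
python3 - <<'E'
from h import *
c=dict(np.load("top.npz")); s=dict(np.load("scene.npz"))
P=pts(c); S=pts(s)
hsv=cv2.cvtColor(c["color"],cv2.COLOR_RGB2HSV)
# rim/rail & jar tops: print points
for n,(u,v) in dict(wide=(219,208),pedal=(195,190),pointer=(237,247),handle=(250,187),hb=(246,205)).items(): print(n,P[v,u].round(3))
for n,(u,v) in dict(wide=(272,238),pedal=(243,283),pointer=(311,249),handle=(267,198)).items(): print("s",n,S[v,u].round(3))
A=np.concatenate([P.reshape(-1,3),S.reshape(-1,3)])
xy0=P[203,247,:2]
near=np.hypot(*(A[:,:2]-xy0).T)<.16
h=A[near]; 
b=h[(h[:,2]>.165)&(h[:,2]<.22)]; print("bar",len(b),b.mean(0),b.min(0),b.max(0))
r=np.median(b,0); b=b[np.hypot(*(b[:,:2]-r[:2]).T)<.06]
print(cv2.minAreaRect((b[:,:2]*1000).astype(np.float32)))
for nm,M in(("t",P),("s",S)):
    M=M.reshape(-1,3); m=(M[:,2]>.03)&(M[:,2]<.06)&(abs(M[:,0]-.64)<.2)&(M[:,1]>.1)&(M[:,1]<.25)
    print(nm,m.sum(), cv2.minAreaRect((M[m][:,:2]*1000).astype(np.float32)), M[m].mean(0))
for nm,c_ in(("t",c),("s",s)):
    x=[150,170,280,270] if nm=="t" else [215,170,330,310]
    cr=c_["color"][x[1]-30:x[3],x[0]:x[2]+20,::-1]; cv2.imwrite(f"pics/c{nm}.png",cv2.resize(cr,None,fx=4,fy=4,interpolation=cv2.INTER_CUBIC)[:600,:800]); print(cr.shape)
# clutter above z>.25 in workspace
m=(A[:,2]>.2)&(A[:,0]>.3)&(A[:,0]<.95)&(abs(A[:,1])<.5); print("high",np.round(np.percentile(A[m],[0,5,50,100],axis=0),2))
E
```

```text
wide [0.482 0.035 0.123]
pedal [0.543 0.117 0.048]
pointer [ 0.375 -0.012  0.009]
handle [ 0.531 -0.052  0.193]
hb [ 0.484 -0.042  0.188]
s wide [0.479 0.039 0.121]
s pedal [0.538 0.13  0.05 ]
s pointer [ 0.376 -0.009  0.009]
s handle [ 0.5   -0.032  0.185]
bar 513 [ 0.50158009 -0.03690679  0.1877373 ] [ 0.4654166  -0.05453179  0.16568815] [ 0.5390174  -0.02309356  0.19930584]
((502.379638671875, -38.48522186279297), (17.797332763671875, 76.071533203125), 77.21246337890625)
t 565 ((640.7103271484375, 134.47682189941406), (259.96673583984375, 103.05162048339844), 11.342639923095703) [0.59556017 0.13071198 0.04781433]
s 1214 ((679.050048828125, 145.47398376464844), (344.6828918457031, 106.84909057617188), 12.930265426635742) [0.64442902 0.15348554 0.04603673]
(130, 150, 3)
(170, 135, 3)
high [[ 0.3  -0.44  0.2 ]
 [ 0.37 -0.43  0.25]
 [ 0.63 -0.02  0.61]
 [ 0.95  0.46  1.15]]
```

```bash
python3 - <<'E'
from h import *
c=dict(np.load("top.npz")); s=dict(np.load("scene.npz"))
P=pts(c); S=pts(s)
for n,(u,v) in dict(bar=(270,117),hood=(258,100),hoodface=(256,70),timer=(205,163),pink=(170,230)).items(): print(n,P[v,u].round(3))
for n,(u,v) in dict(kettle=(113,230),ketR=(170,250),spout=(172,235),hoodcorner=(170,210),hc2=(120,190),bar=(200,130),timer=(210,267)).items(): print("s",n,S[v,u].round(3))
A=np.concatenate([P.reshape(-1,3),S.reshape(-1,3)])
q=A[(A[:,2]>.21)&(A[:,0]>.35)&(A[:,0]<.75)&(abs(A[:,1])<.45)]
for a in np.arange(.35,.75,.05):
  for b in np.arange(-.4,.45,.1):
    k=q[(q[:,0]>a)&(q[:,0]<a+.05)&(q[:,1]>b)&(q[:,1]<b+.1)]
    if len(k)>15: print(a.round(2),b.round(2),len(k),np.percentile(k[:,2],[2,50,98]).round(2))
E
```

```text
bar [ 0.608 -0.092  0.51 ]
hood [ 0.628 -0.07   0.539]
hoodface [ 0.63  -0.066  0.646]
timer [0.626 0.089 0.054]
pink [0.419 0.172 0.109]
s kettle [0.805 0.143 0.255]
s ketR [0.748 0.036 0.001]
s spout [0.727 0.045 0.096]
s hoodcorner [0.629 0.226 0.476]
s hc2 [0.688 0.243 0.539]
s bar [0.608 0.084 0.512]
s timer [0.625 0.097 0.05 ]
0.35 -0.1 807 [1.15 1.15 1.15]
0.55 -0.3 21 [0.49 0.5  0.5 ]
0.55 -0.2 19 [0.49 0.5  0.5 ]
0.55 -0.1 25 [0.49 0.5  0.51]
0.55 -0.0 33 [0.49 0.5  0.51]
0.6 -0.4 6201 [0.47 0.68 0.8 ]
0.6 -0.3 9685 [0.49 0.69 0.8 ]
0.6 -0.2 9973 [0.48 0.68 0.8 ]
0.6 -0.1 10581 [0.48 0.67 0.8 ]
0.6 -0.0 11713 [0.49 0.67 0.8 ]
0.6 0.1 13372 [0.48 0.69 0.79]
0.6 0.2 10915 [0.48 0.72 0.84]
0.6 0.3 8609 [0.8  0.85 0.89]
0.6 0.4 2535 [0.8  0.82 0.86]
0.65 0.2 5988 [0.46 0.65 0.76]
0.7 0.1 59 [0.21 0.21 0.22]
0.7 0.2 3922 [0.45 0.59 0.7 ]
```

View pics/cs.png

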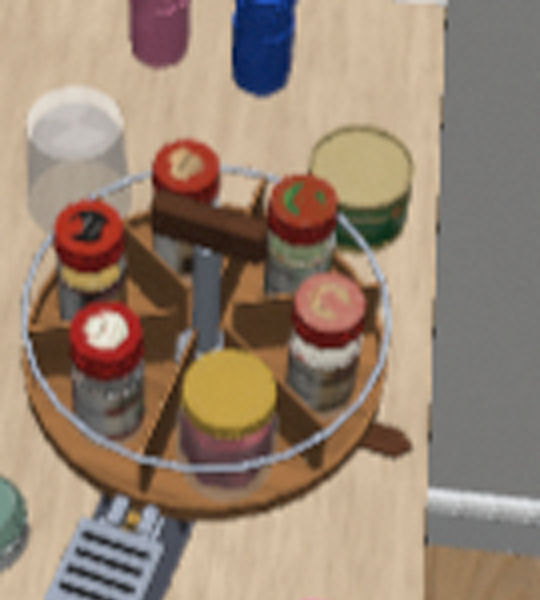

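The crop shows the bar handle on its grey post at crop pixel (210,225) and the yellow-lidded wide jar next to the pedal side at (228,390). The pointer is at (385,440), one place from the jar, so the tray has to turn +60°.

```bash
cat >> h.py <<'E'
from scipy.spatial.transform import Rotation as Ro
def delta(target):
    o=get_obs(); R=Ro.from_quat(o["ee_rot"])
    return R.inv().apply(np.array(target)-o["position"]).round(4)
E
python3 - <<'E'
from h import *
import workcell
print(workcell.tip_reach if not callable(workcell.tip_reach) else workcell.tip_reach())
for t in [(.24,.577,.25),(.535,.138,.23),(.535,.138,.09),(.535,.138,.062)]: print(t,delta(t))
E
```

```text
0.011
(0.24, 0.577, 0.25) [-0.0002  0.0002 -0.0084]
(0.535, 0.138, 0.23) [-0.4411 -0.292   0.012 ]
(0.535, 0.138, 0.09) [-0.4411 -0.2918  0.152 ]
(0.535, 0.138, 0.062) [-0.4411 -0.2918  0.18  ]
```

Units first: turns go in shares of pi rad. So -0.09 rad / 3.1416 = -0.0286.

Call:
move_arm(
  plan=[
    {"delta_pos":[-0.037,-0.024,0.001],"turn":[0,0,0],"fingers":1},
    {"delta_pos":[-0.074,-0.049,0.002],"turn":[0,0,0],"fingers":1},
    {"delta_pos":[-0.11,-0.073,0.003],"turn":[0,0,-0.0095],"fingers":1},
    {"delta_pos":[-0.147,-0.097,0.004],"turn":[0,0,-0.0191],"fingers":1},
    {"delta_pos":[-0.184,-0.122,0.005],"turn":[0,0,-0.0286],"fingers":1},
    {"delta_pos":[-0.221,-0.146,0.006],"turn":[0,0,-0.0382],"fingers":1},
    {"delta_pos":[-0.257,-0.17,0.007],"turn":[0,0,-0.0541],"fingers":1},
    {"delta_pos":[-0.294,-0.195,0.008],"turn":[0,0,-0.0541],"fingers":1},
    {"delta_pos":[-0.331,-0.219,0.009],"turn":[0,0,-0.0541],"fingers":1},
    {"delta_pos":[-0.368,-0.243,0.01],"turn":[0,0,-0.0541],"fingers":1},
    {"delta_pos":[-0.405,-0.268,0.011],"turn":[0,0,-0.0541],"fingers":1},
    {"delta_pos":[-0.441,-0.292,0.012],"turn":[0,0,-0.0541],"fingers":1},
  ],
)

```text
clock: 1.6
position: [0.5355, 0.137, 0.23]
ee_rot: [0.112, 0.994, -0.0, -0.0]
ft_force: [-0.2, -0.1, 0.5]
grip_width: -0.001
grasp_force: 0.0
```

Call:
move_arm(
  plan=[
    {"delta_pos":[0,0,0],"turn":[0,0,0],"fingers":1},
    {"delta_pos":[0,0,0],"turn":[0,0,0],"fingers":1},
  ],
)

```text
clock: 1.85
position: [0.5346, 0.1389, 0.2299]
ee_rot: [0.111, 0.994, 0.0, -0.0]
ft_force: [-0.4, 0.8, -0.6]
grip_width: 0.001
grasp_force: 0.0
```

```bash
python3 - <<'E'
from h import *
o=get_obs(); print({k:np.round(o[k],3) for k in("clock","joint_pos","position","ee_rot","ft_force","grip_width")})
R=Ro.from_quat(o["ee_rot"]).as_matrix(); print(R.round(3)); print(delta((.535,.138,.075)))
c=camera("top"); cv2.imwrite("pics/t1.png",cv2.resize(c["color"][80:280,130:330,::-1],None,fx=3,fy=3))
E
```

```text
{'clock': np.float64(1.85), 'joint_pos': array([-0.59 ,  0.177,  0.286,  1.689, -0.052,  1.284,  1.054]), 'position': array([0.535, 0.139, 0.23 ]), 'ee_rot': array([ 0.111,  0.994,  0.   , -0.   ]), 'ft_force': array([-0.353,  0.835, -0.606]), 'grip_width': np.float64(0.001)}
[[-0.975  0.222 -0.001]
 [ 0.222  0.975  0.   ]
 [ 0.001  0.    -1.   ]]
[-0.0007 -0.0008  0.1549]
```

View pics/t1.png

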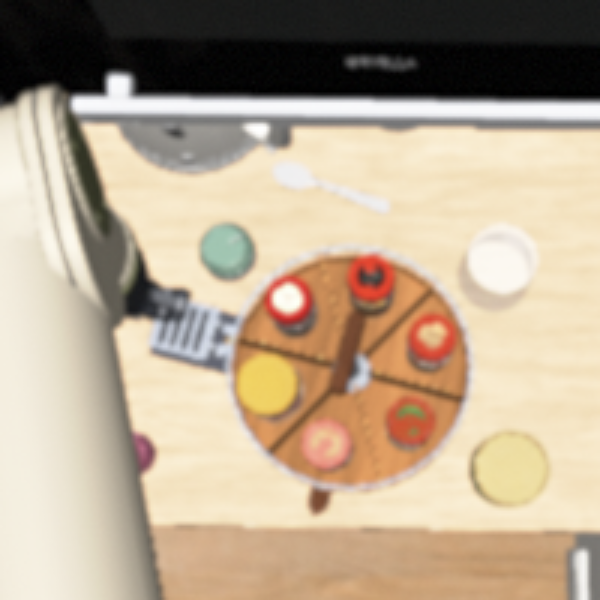

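The gripper is above and beside the pedal pad at about (190,330), clear of the timer and the tray. Pressing next.

Call:
move_arm(
  plan=[
    {"delta_pos":[-0.001,-0.001,0.04],"turn":[0,0,0],"fingers":1},
    {"delta_pos":[-0.001,-0.001,0.08],"turn":[0,0,0],"fingers":1},
    {"delta_pos":[-0.001,-0.001,0.12],"turn":[0,0,0],"fingers":1},
    {"delta_pos":[-0.001,-0.001,0.15],"turn":[0,0,0],"fingers":1},
    {"delta_pos":[-0.001,-0.001,0.165],"turn":[0,0,0],"fingers":1},
    {"delta_pos":[-0.001,-0.001,0.175],"turn":[0,0,0],"fingers":1},
    {"delta_pos":[-0.001,-0.001,0.182],"turn":[0,0,0],"fingers":1},
    {"delta_pos":[-0.001,-0.001,0.186],"turn":[0,0,0],"fingers":1},
    {"delta_pos":[-0.001,-0.001,0.186],"turn":[0,0,0],"fingers":1},
  ],
)

```text
clock: 3.02
position: [0.5367, 0.1398, 0.0458]
ee_rot: [0.111, 0.994, 0.002, 0.001]
ft_force: [-2.1, 7.2, 5.5]
grip_width: -0.003
grasp_force: 3.5
```

Call:
move_arm(
  plan=[
    {"delta_pos":[0,0,0.002],"turn":[0,0,0],"fingers":1},
    {"delta_pos":[0,0,0.004],"turn":[0,0,0],"fingers":1},
    {"delta_pos":[0,0,0.005],"turn":[0,0,0],"fingers":1},
    {"delta_pos":[0,0,0.005],"turn":[0,0,0],"fingers":1},
  ],
)

```text
clock: 3.52
position: [0.537, 0.1403, 0.0412]
ee_rot: [0.111, 0.994, 0.002, 0.001]
ft_force: [-1.0, 8.3, 6.1]
grip_width: -0.002
grasp_force: 4.2
```

Call:
move_arm(
  plan=[
    {"delta_pos":[0,0,0.002],"turn":[0,0,0],"fingers":1},
    {"delta_pos":[0,0,0.004],"turn":[0,0,0],"fingers":1},
    {"delta_pos":[0,0,0.005],"turn":[0,0,0],"fingers":1},
    {"delta_pos":[0,0,0.005],"turn":[0,0,0],"fingers":1},
  ],
)

```text
clock: 4.03
position: [0.5373, 0.1407, 0.0375]
ee_rot: [0.111, 0.994, 0.003, 0.002]
ft_force: [-6.4, 7.3, 20.7]
grip_width: -0.001
grasp_force: 10.9
```

Call:
move_arm(
  plan=[
    {"delta_pos":[0,0,0.001],"turn":[0,0,0],"fingers":1},
    {"delta_pos":[0,0,0.001],"turn":[0,0,0],"fingers":1},
  ],
)

```text
clock: 4.28
position: [0.5374, 0.1407, 0.0371]
ee_rot: [0.111, 0.994, 0.003, 0.002]
ft_force: [-10.8, 6.6, 28.0]
grip_width: 0.0
grasp_force: 14.2
```

That is the stop: force rises steeply with almost no travel. Releasing upward.

Call:
move_arm(
  plan=[
    {"delta_pos":[0,0,-0.01],"turn":[0,0,0],"fingers":1},
    {"delta_pos":[0,0,-0.02],"turn":[0,0,0],"fingers":1},
    {"delta_pos":[0,0,-0.03],"turn":[0,0,0],"fingers":1},
    {"delta_pos":[0,0,-0.06],"turn":[0,0,0],"fingers":1},
    {"delta_pos":[0,0,-0.1],"turn":[0,0,0],"fingers":1},
    {"delta_pos":[0,0,-0.14],"turn":[0,0,0],"fingers":1},
    {"delta_pos":[0,0,-0.18],"turn":[0,0,0],"fingers":1},
    {"delta_pos":[0,0,-0.21],"turn":[0,0,0],"fingers":1},
    {"delta_pos":[0,0,-0.22],"turn":[0,0,0],"fingers":0.5},
    {"delta_pos":[0,0,-0.22],"turn":[0,0,0],"fingers":0.5},
  ],
)

```text
clock: 5.52
position: [0.5358, 0.137, 0.2531]
ee_rot: [0.112, 0.994, 0.0, 0.0]
ft_force: [-0.6, 0.0, -0.3]
grip_width: 0.42
grasp_force: 0.0
```

```bash
python3 - <<'E'
from h import *
o=get_obs(); print({k:np.round(o[k],3) for k in("clock","joint_pos","position","ee_rot","ft_force","grip_width")})
c=camera("scene"); S=pts(c); print(S[283,243])
A=S.reshape(-1,3); t=np.array([.540,.132]); m=(np.hypot(*(A[:,:2]-t).T)<.02)&(A[:,2]<.08); print("pad z",m.sum(), np.percentile(A[m][:,2],[10,50,90]))
b=A[(A[:,2]>.165)&(A[:,2]<.21)&(np.hypot(A[:,0]-.502,A[:,1]+.0385)<.06)]
print(cv2.minAreaRect((b[:,:2]*1000).astype(np.float32)))
print(delta((.502,-.0385,.255)),delta((.502,-.0385,.178)))
E
```

```text
{'clock': np.float64(5.525), 'joint_pos': array([-0.593,  0.164,  0.293,  1.655, -0.049,  1.33 ,  1.055]), 'position': array([0.536, 0.137, 0.253]), 'ee_rot': array([0.112, 0.994, 0.   , 0.   ]), 'ft_force': array([-0.632,  0.042, -0.347]), 'grip_width': np.float64(0.42)}
[0.53765725 0.13005528 0.05049277]
pad z 234 [0.00373341 0.0490372  0.05166328]
((488.41558837890625, -35.874080657958984), (18.94220542907715, 47.40749740600586), 79.52397918701172)
[-0.0064 -0.1784 -0.0026] [-0.0064 -0.1784  0.0744]
```

The pedal is up again, with the pad at z≈0.050. I'll move over the handle and take a half turn off the wrist, which keeps joint 7 mid-range for the tray turn.

Scaled: 2.04 rad / 3.1416 = 0.6494.

Call:
move_arm(
  plan=[
    {"delta_pos":[0,-0.015,0],"turn":[0,0,0.0541],"fingers":0.5},
    {"delta_pos":[-0.001,-0.03,0],"turn":[0,0,0.1082],"fingers":0.5},
    {"delta_pos":[-0.001,-0.045,0],"turn":[0,0,0.1623],"fingers":0.5},
    {"delta_pos":[-0.002,-0.06,0],"turn":[0,0,0.2165],"fingers":0.5},
    {"delta_pos":[-0.003,-0.075,0],"turn":[0,0,0.2706],"fingers":0.5},
    {"delta_pos":[-0.003,-0.09,0],"turn":[0,0,0.3247],"fingers":0.5},
    {"delta_pos":[-0.004,-0.105,0],"turn":[0,0,0.3788],"fingers":0.5},
    {"delta_pos":[-0.004,-0.12,0],"turn":[0,0,0.4329],"fingers":0.5},
    {"delta_pos":[-0.005,-0.135,0],"turn":[0,0,0.487],"fingers":0.5},
    {"delta_pos":[-0.005,-0.15,0],"turn":[0,0,0.5411],"fingers":0.5},
    {"delta_pos":[-0.006,-0.165,0],"turn":[0,0,0.5952],"fingers":0.5},
    {"delta_pos":[-0.006,-0.178,0],"turn":[0,0,0.6494],"fingers":0.5},
  ],
)

```text
clock: 7.08
position: [0.5013, -0.0384, 0.2517]
ee_rot: [0.906, 0.422, -0.001, -0.0]
ft_force: [-0.8, 0.1, 0.0]
grip_width: 0.501
grasp_force: 0.0
```

Scaled: 1.1 rad / 3.1416 = 0.3501.

Call:
move_arm(
  plan=[
    {"delta_pos":[0,0,0],"turn":[0,0,0.0541],"fingers":0.5},
    {"delta_pos":[0,0,0],"turn":[0,0,0.1082],"fingers":0.5},
    {"delta_pos":[0,0,0],"turn":[0,0,0.1623],"fingers":0.5},
    {"delta_pos":[0,0,0],"turn":[0,0,0.2165],"fingers":0.5},
    {"delta_pos":[0,0,0],"turn":[0,0,0.2706],"fingers":0.5},
    {"delta_pos":[0,0,0],"turn":[0,0,0.3247],"fingers":0.5},
    {"delta_pos":[0,0,0],"turn":[0,0,0.3501],"fingers":0.5},
    {"delta_pos":[0,0,0],"turn":[0,0,0.3501],"fingers":0.5},
    {"delta_pos":[0,0,0],"turn":[0,0,0.3501],"fingers":0.5},
  ],
)

```text
clock: 8.2
position: [0.5018, -0.0378, 0.2526]
ee_rot: [0.994, -0.11, -0.001, 0.0]
ft_force: [-0.7, -0.1, -0.0]
grip_width: 0.502
grasp_force: 0.0
```

```bash
python3 - <<'E'
from h import *
o=get_obs(); print({k:np.round(o[k],3) for k in("clock","joint_pos","position","ee_rot","ft_force","grip_width")})
R=Ro.from_quat(o["ee_rot"]); print(np.degrees(np.arctan2(*R.as_matrix()[[1,0],1])))
c=camera("wrist"); T=c["tool_from_camera"]; c["R"]=np.eye(3); c["t"]=np.zeros(3)
P=pts(c)@T[:3,:3].T+T[:3,3]; W=P.reshape(-1,3)@R.as_matrix().T+o["position"]
k=(W[:,2]>.182)&(W[:,2]<.205)&(c["range_z"].ravel()>0)&(np.hypot(W[:,0]-.502,W[:,1]+.0385)<.06)
print(k.sum(),W[k].mean(0), cv2.minAreaRect((W[k][:,:2]*1000).astype(np.float32)))
cv2.imwrite("pics/w1.png",c["color"][...,::-1]); print(delta((.502,-.0385,.178)))
E
```

```text
{'clock': np.float64(8.2), 'joint_pos': array([-0.544,  0.043,  0.55 ,  1.786, -0.023,  1.32 , -1.78 ]), 'position': array([ 0.502, -0.038,  0.253]), 'ee_rot': array([ 0.994, -0.11 , -0.001,  0.   ]), 'ft_force': array([-0.732, -0.074, -0.014]), 'grip_width': np.float64(0.502)}
-102.62454308054598
3160 [ 0.5054829  -0.04192718  0.19329628] ((503.11004638671875, -41.45695877075195), (16.066883087158203, 72.80450439453125), 76.11766052246094)
[0.0003 0.0007 0.0748]
```

View pics/w1.png

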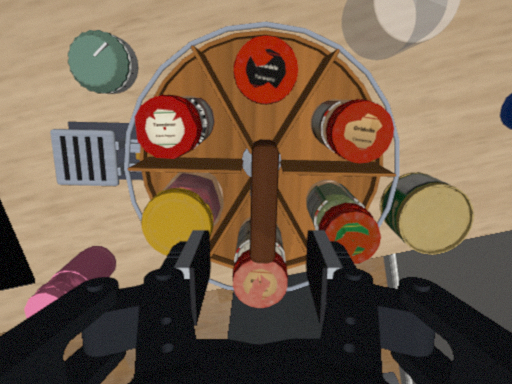

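The wrist view shows the bar, centred at u≈263, lying between the open fingers, which are at 208 and 310. The wide jar at (178,220) is clear of them. Descending and gripping.

Call:
move_arm(
  plan=[
    {"delta_pos":[0.001,0.002,0.02],"turn":[0,0,0],"fingers":0.5},
    {"delta_pos":[0.001,0.002,0.045],"turn":[0,0,0],"fingers":0.5},
    {"delta_pos":[0.001,0.002,0.065],"turn":[0,0,0],"fingers":0.5},
    {"delta_pos":[0.001,0.002,0.08],"turn":[0,0,0],"fingers":0.5},
    {"delta_pos":[0.001,0.002,0.08],"turn":[0,0,0],"fingers":0.65},
    {"delta_pos":[0.001,0.002,0.08],"turn":[0,0,0],"fingers":0.75},
    {"delta_pos":[0.001,0.002,0.08],"turn":[0,0,0],"fingers":1},
    {"delta_pos":[0.001,0.002,0.08],"turn":[0,0,0],"fingers":1},
    {"delta_pos":[0.001,0.002,0.08],"turn":[0,0,0],"fingers":1},
  ],
  force=40,
)

```text
clock: 9.38
position: [0.5028, -0.0413, 0.1742]
ee_rot: [0.994, -0.111, 0.0, 0.0]
ft_force: [-3.2, -5.4, 3.2]
grip_width: 0.179
grasp_force: 39.7
```

```bash
python3 - <<'E'
from h import *
o=get_obs(); print({k:np.round(o[k],3) for k in("clock","joint_pos","position","ee_rot","ft_force","torque","grip_width","grasp_force")})
E
```

```text
{'clock': np.float64(9.375), 'joint_pos': array([-0.526,  0.117,  0.557,  1.891, -0.066,  1.152, -1.74 ]), 'position': array([ 0.503, -0.041,  0.174]), 'ee_rot': array([ 0.994, -0.111,  0.   ,  0.   ]), 'ft_force': array([-3.154, -5.351,  3.156]), 'torque': array([-1.059,  0.497,  0.002]), 'grip_width': np.float64(0.179), 'grasp_force': np.float64(39.703)}
```

Gripped on the bar, with an opening of about 15 mm. Turning the tray +60° smoothly, which is negative about tool z.

Scaled: -0.06 rad / 3.1416 = -0.0191.

Call:
move_arm(
  plan=[
    {"delta_pos":[0,0.001,0],"turn":[0,0,-0.0032],"fingers":1},
    {"delta_pos":[0,0.001,0],"turn":[0,0,-0.0095],"fingers":1},
    {"delta_pos":[0,0.001,0],"turn":[0,0,-0.0191],"fingers":1},
    {"delta_pos":[0,0.001,0],"turn":[0,0,-0.0318],"fingers":1},
    {"delta_pos":[0,0.001,0],"turn":[0,0,-0.0414],"fingers":1},
    {"delta_pos":[0,0.001,0],"turn":[0,0,-0.0477],"fingers":1},
    {"delta_pos":[0,0.001,0],"turn":[0,0,-0.0477],"fingers":1},
  ],
  force=60,
)

```text
clock: 10.25
position: [0.5028, -0.0415, 0.1742]
ee_rot: [0.999, -0.036, 0.001, 0.0]
ft_force: [-2.5, -4.4, 6.8]
grip_width: 0.173
grasp_force: 59.2
```

```bash
python3 - <<'E'
from h import *
o=get_obs(); print({k:np.round(o[k],3) for k in("clock","joint_pos","position","ee_rot","ft_force","torque","grip_width","grasp_force")})
E
```

```text
{'clock': np.float64(10.25), 'joint_pos': array([-0.516,  0.116,  0.546,  1.89 , -0.066,  1.152, -1.588]), 'position': array([ 0.503, -0.042,  0.174]), 'ee_rot': array([ 0.999, -0.036,  0.001,  0.   ]), 'ft_force': array([-2.535, -4.442,  6.82 ]), 'torque': array([-0.785,  0.597,  0.09 ]), 'grip_width': np.float64(0.173), 'grasp_force': np.float64(59.193)}
```

Free to turn (torque about z ≈ 0.1 N m). Continuing by the remaining 0.90 rad.

Scaled: -0.5 rad / 3.1416 = -0.1592.

Call:
move_arm(
  plan=[
    {"delta_pos":[0,0,0],"turn":[0,0,-0.0064],"fingers":1},
    {"delta_pos":[0,0,0],"turn":[0,0,-0.0191],"fingers":1},
    {"delta_pos":[0,0,0],"turn":[0,0,-0.035],"fingers":1},
    {"delta_pos":[0,0,0],"turn":[0,0,-0.0509],"fingers":1},
    {"delta_pos":[0,0,0],"turn":[0,0,-0.0668],"fingers":1},
    {"delta_pos":[0,0,0],"turn":[0,0,-0.0828],"fingers":1},
    {"delta_pos":[0,0,0],"turn":[0,0,-0.0987],"fingers":1},
    {"delta_pos":[0,0,0],"turn":[0,0,-0.1146],"fingers":1},
    {"delta_pos":[0,0,0],"turn":[0,0,-0.1305],"fingers":1},
    {"delta_pos":[0,0,0],"turn":[0,0,-0.1432],"fingers":1},
    {"delta_pos":[0,0,0],"turn":[0,0,-0.1528],"fingers":1},
    {"delta_pos":[0,0,0],"turn":[0,0,-0.1592],"fingers":1},
  ],
)

```text
clock: 11.75
position: [0.5029, -0.042, 0.1742]
ee_rot: [0.977, 0.212, 0.001, 0.0]
ft_force: [-2.3, -6.0, 5.6]
grip_width: 0.179
grasp_force: 59.3
```

Scaled: -0.4 rad / 3.1416 = -0.1273.

Call:
move_arm(
  plan=[
    {"delta_pos":[0,0,0],"turn":[0,0,-0.0064],"fingers":1},
    {"delta_pos":[0,0,0],"turn":[0,0,-0.0159],"fingers":1},
    {"delta_pos":[0,0,0],"turn":[0,0,-0.0286],"fingers":1},
    {"delta_pos":[0,0,0],"turn":[0,0,-0.0446],"fingers":1},
    {"delta_pos":[0,0,0],"turn":[0,0,-0.0605],"fingers":1},
    {"delta_pos":[0,0,0],"turn":[0,0,-0.0764],"fingers":1},
    {"delta_pos":[0,0,0],"turn":[0,0,-0.0923],"fingers":1},
    {"delta_pos":[0,0,0],"turn":[0,0,-0.1082],"fingers":1},
    {"delta_pos":[0,0,0],"turn":[0,0,-0.1178],"fingers":1},
    {"delta_pos":[0,0,0],"turn":[0,0,-0.1241],"fingers":1},
    {"delta_pos":[0,0,0],"turn":[0,0,-0.1273],"fingers":1},
    {"delta_pos":[0,0,0],"turn":[0,0,-0.1273],"fingers":1},
  ],
)

```text
clock: 13.25
position: [0.5031, -0.0424, 0.1742]
ee_rot: [0.916, 0.402, 0.001, 0.001]
ft_force: [-0.2, -6.8, 4.9]
grip_width: 0.179
grasp_force: 58.9
```

```bash
python3 - <<'E'
from h import *
o=get_obs(); print({k:np.round(o[k],3) for k in("clock","joint_pos","position","ee_rot","ft_force","torque","grip_width","grasp_force")})
R=Ro.from_quat(o["ee_rot"]); print(np.degrees(np.arctan2(*R.as_matrix()[[1,0],0])))
c=camera("wrist"); cv2.imwrite("pics/w2.png",c["color"][...,::-1])
T=c["tool_from_camera"]; c["R"]=np.eye(3); c["t"]=np.zeros(3)
W=(pts(c)@T[:3,:3].T+T[:3,3])@R.as_matrix().T+o["position"]; np.savez("w2",W=W,color=c["color"])
for n in("top","scene"):
    c=camera(n); np.savez(n+"2",**c); P=pts(c)
    hsv=cv2.cvtColor(c["color"],cv2.COLOR_RGB2HSV)
    m=(hsv[...,0]>18)&(hsv[...,0]<30)&(hsv[...,1]>150)&(P[...,2]>.105)&(P[...,2]<.14)&(np.hypot(P[...,0]-.502,P[...,1]+.04)<.13)
    print(n,m.sum(),P[m].mean(0) if m.any() else 0)
cv2.imwrite("pics/s2.png",cv2.resize(c["color"][130:330,190:350,::-1],None,fx=3,fy=3))
E
```

```text
{'clock': np.float64(13.25), 'joint_pos': array([-0.459,  0.115,  0.486,  1.888, -0.057,  1.151, -0.696]), 'position': array([ 0.503, -0.042,  0.174]), 'ee_rot': array([0.916, 0.402, 0.001, 0.001]), 'ft_force': array([-0.206, -6.84 ,  4.884]), 'torque': array([-1.363,  0.198,  0.043]), 'grip_width': np.float64(0.179), 'grasp_force': np.float64(58.895)}
47.39178687146242
top 0 0
scene 358 [ 0.4235583  -0.01961164  0.12148046]
```

View pics/w2.png

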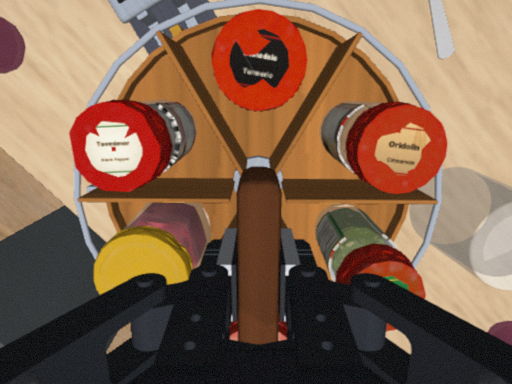

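View pics/s2.png

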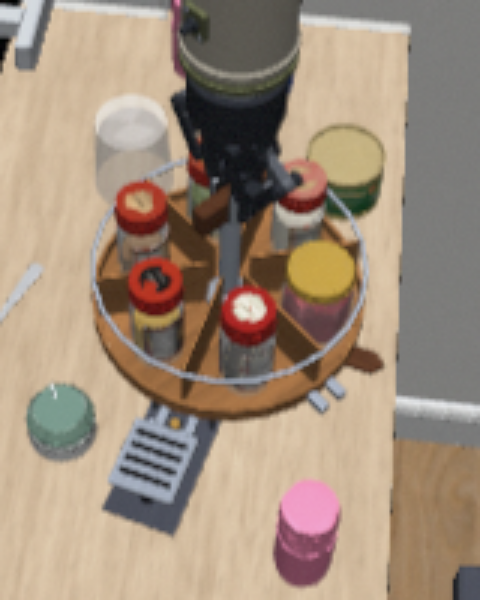

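The wrist view shows the bar firmly between the pads and parallel to them. The scene crop shows the wide jar at (320,285) in line with the pointer at (365,358), all six jars upright, and the pedal up. The tool turned 60.0°, and the jar's bearing matches the pointer's within measurement error. I'll let it settle, then hand in.

Call:
move_arm(
  plan=[
    {"delta_pos":[0,0,0],"turn":[0,0,0],"fingers":1},
    {"delta_pos":[0,0,0],"turn":[0,0,0],"fingers":1},
    {"delta_pos":[0,0,0],"turn":[0,0,0],"fingers":1},
    {"delta_pos":[0,0,0],"turn":[0,0,0],"fingers":1},
  ],
)

```text
clock: 13.9
position: [0.5031, -0.0424, 0.1742]
ee_rot: [0.916, 0.402, 0.001, 0.001]
ft_force: [-0.2, -7.0, 4.5]
grip_width: 0.177
grasp_force: 58.9
```

```bash
python3 -c "
from workcell import *
o=get_obs(); print(o['joint_velocities'].round(3),o['ee_rot'].round(3)); print(hand_in())"
```

```text
[-0.001 -0.001  0.    -0.    -0.001 -0.001 -0.002] [0.916 0.402 0.001 0.001]
the job is handed in; nothing more can be done
None
```

Job handed in at about 13.9 s: I pressed the pedal to its stop and it sprang back up, then turned the tray +60° so the wide jar stands in line with the pointer to within about 2° by camera, with the handle still gripped and all six jars upright.

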